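Space a panel in its press jig and hold it against the stop

ROBOT

A 7-joint arm with a two-finger parallel gripper is mounted at the origin on the work surface. World frame = base frame: x ahead of the robot, y to its left, z up, the work surface at z = 0. Lengths are in mm, angles in rad, forces in N, time in s.
With the tool pointing down it reaches from about 425 to 925 mm from the base axis. Payload 6.8 kg.
Tool frame: the origin (TCP) lies at the very end of the fingers, on their centre line; the grasp point (between the pads) lies 19 mm behind it; z points along the fingers, y is the line along which they close (so a half turn about z gives the same grasp; the last joint's range is limited). The gripper opens to 88 mm and grips with 3 to 60 N. Pads are 20 mm wide; open, the fingers measure 115 mm over their backs; the gripper's body (75 mm by 178 mm) begins 61 mm behind the grasp point.
Start: joints at [1.04, 0.477, 0.022, 1.555, -0.011, 1.109, -0.083], TCP at [276.974, -615.575, 222.664] pointing down, gripper open.
Joint ranges: [-2.96, 2.96], [-0.34, 2.1], [-1.41, 1.46], [0.24, 2.44], [-1.37, 4.51], [0.17, 1.92], [-2.96, 2.96]. Speed limits (rad/s): [2.39, 2.39, 3.14, 3.14, 3.14, 3.14, 3.14].

INTERFACE

Orientations are given as a unit quaternion [w, x, y, z].
In Python, from rig import env, cams, job gives the robot as it stands.
- The arm moves only by the tool arm_command, never from a script. Its argument "deltas" is a list of rows, each a list of 7 numbers: the shift along the tool's x, y, z in cm, then the turn, a rotation vector about the tool's x, y, z in degrees, then the finger opening in cm, from 0 to 8.78. A call has 1 to 8 rows; each row is the pose to reach, as a shift and turn from the pose commanded when the call began, along the tool's axes at that moment; what a row does not reach only later rows make up. A row lasts 1/10 s, in which the tool goes at most 50 mm and 8.59 degrees, less where a joint would pass 70% of its speed; a pose out of reach is approached as far as the arm can. A call with a gripper value outside its range is refused whole. The fingers move at their own pace and stop on an object; the grip force is fixed at half the most. Time passes only in rows, so rows that repeat a pose let the fingers close. It gives the time, the measured TCP pose, the force and the opening at its end, in the units of the state.
- env.state(): the state, without advancing time (a new reading comes with each control period).
- cams.snapshot(name): name is "scene" or "top"; returns the picture (400x640x3 uint8, red, green, blue); there is no depth.
- cams.calibration(name): a dict with "intrinsics" (3x3 intrinsics, pixels), "k1" (the pictures are not rectified: a ray, as slopes to the right and down, at radius r is drawn at 1 + k1 r^2 times it, then the intrinsics apply), "R" (3x3) and "t" (3): a world point X has camera coordinates R X + t. Camera axes: x right, y down, z forward; pixel columns grow to the right and rows downward; lengths in mm; the calibration is good to about 2 mm. A picture is of the moment at which its call begins. calibration takes no time and is no camera call.
- job.sign_off(): hands the job in, once; it reports no verdict.
The state is a dict: "clock": time; "joints": joint angles; "qd": joint speeds; "joint_efforts": joint torques, N m; "tcp_pos": TCP position; "ee_rot": TCP orientation; "force": force on the tool from outside, world axes, zero at the start; "wrist_torque": the same for the moment, N m; "width": finger opening in mm.
Only numpy, scipy, OpenCV 4.12 (cv2) and the standard library are available. Lean on these libraries where they do the work, as an engineer would, in place of code of your own. Each camera call takes 0.05 s, during which the arm holds its last target. There are 200 camera calls.

TASK

Three blue-walled jigs on the bench each hold a dark wood panel, but only one has a gap beside its panel wide enough for the red spacer: slide the spacer into that gap so that it stands upright right down on the jig's base, its whole length between the jig's walls, and let go of it. Then push that same panel along its jig until it is flush against the aluminium end stop, and finish while still holding it pressed there with a light, steady push: do not let go or back off. Leave the other panels and everything else on the bench where they are.

Things in the scene. Friction and masses are not known exactly. Their poses are not given: they have to be found in the camera images.
- spacer: red-painted wooden spacer, 70 (x) x 16 (y) x 56 mm high, about 50 g, standing on edge on the bench left of the jigs; origin at its centre, 28 mm above its foot; x along its length, y across its 16 mm thickness, z up; lowest 5 mm of the foot narrowed to 12 mm. Seated in a jig it stands 34 mm proud of the walls
- jig_wide: press jig with room for the spacer, fixed. White base 150 (x) x 106 x 8 mm, origin under its centre; x from the open near end to the end stop, y left, z up. Blue side walls x = -50 to +75, inner faces y = +-41, 12 thick, tops at z = 30; stop face x = +60 mm. 22 mm wider than its panel; panel starts within 2.5 mm of the right (-y) wall, the gap is on its left (+y)
- jig_mid: press jig too narrow for the spacer, fixed. White base 150 (x) x 95 x 8 mm, origin under its centre; x from the open near end to the end stop, y left, z up. Blue side walls x = -50 to +75, inner faces y = +-35.5, 12 thick, tops at z = 30; stop face x = +60 mm. 11 mm wider than its panel.
- jig_tight: press jig too narrow for the spacer, fixed. White base 150 (x) x 90 x 8 mm, origin under its centre; x from the open near end to the end stop, y left, z up. Blue side walls x = -50 to +75, inner faces y = +-33, 12 thick, tops at z = 30; stop face x = +60 mm. 6 mm wider than its panel.
- stop_wide: aluminium end stop of jig_wide, 15 (x) x 82 (y) x 22 (z) mm; origin at the centre of its underside, 67.5 mm ahead of the jig's origin and 8 mm above the bench; its inner face is 7.5 mm nearer the open end. Rigid
- panel_wide: dark wood panel 70 (x) x 60 (y) x 22 (z) mm, about 80 g, lying loose on the base of jig_wide (its top 30 mm above the bench, level with the walls); origin at its centre; axes nearly along its jig's; starts 12 to 26 mm short of the end stop; flush with the end stop its centre is at x = +25 mm in the jig
- panel_mid: dark wood panel 70 (x) x 60 (y) x 22 (z) mm, about 80 g, lying loose on the base of jig_mid (its top 30 mm above the bench, level with the walls); origin at its centre; axes nearly along its jig's; starts 12 to 26 mm short of the end stop; to be left alone
- panel_tight: dark wood panel 70 (x) x 60 (y) x 22 (z) mm, about 80 g, lying loose on the base of jig_tight (its top 30 mm above the bench, level with the walls); origin at its centre; axes nearly along its jig's; starts 12 to 26 mm short of the end stop; to be left alone
- offcut: pale wood offcut 90 x 45 x 30 mm, bystander; origin under its centre
- wax_tin: green tin with brass lid, 68 mm across, 45 mm high, bystander; origin under its centre
- glue_bottle: white bottle with red cap, 60 mm across, 150 mm high, bystander; origin under its centre
- hammer: hammer lying on the bench beyond the jigs, bystander; origin near its middle, x towards the head
- screwdriver: screwdriver lying on the bench right of the jigs, bystander; origin near its middle, x towards the tip
- mug: white mug 80 mm across, 90 mm high, bystander; origin under its centre
Mind the look-alikes: they are no part of the job. What is shaped like the jig_wide but orange is not meant. Leave any purple look-alike of the panel_wide alone.

How it is judged (in metres and radians):
On the way, in this order (a step that is already met when the one before it is completed fails the run):
1. the spacer stands in the wide gap beside the panel, down on the jig's base, released (z of spacer in the frame of jig_wide between 0.03 and 0.042 m and y of spacer in the frame of panel_wide above 0.035 m and y of spacer in the frame of jig_wide below 0.036 m and x of spacer in the frame of jig_wide between -0.018 and 0.028 m and angle between spacer's own z axis and vertical below 0.12 rad and contact force between the fingers and spacer below 0.5 N), for 0.2 s.
2. the panel is flush against the end stop and pressed there (x of panel_wide in the frame of jig_wide above 0.023 m and angle between the x axis of panel_wide and the x axis of jig_wide, either way round below 0.04 rad and z of panel_wide in the frame of jig_wide below 0.0215 m and angle between panel_wide's own z axis and vertical below 0.05 rad and contact force between panel_wide and stop_wide above 2 N and contact force between any of the fingers, the arm and panel_wide above 1 N), for 0.2 s.
At the end, for the whole second after the job is handed in: Spacer upright (0.12 rad), untouched, in the wide gap left of the panel, down on the base (6 mm), centre at x -18 to +28 mm of the jig; panel flat, within 2 mm of the end stop, square (0.04 rad); the robot still presses it, at least 2 N between panel and stop; all at rest (all of step 2 and z of spacer in the frame of jig_wide between 0.03 and 0.042 m and y of spacer in the frame of panel_wide above 0.035 m and y of spacer in the frame of jig_wide below 0.036 m and x of spacer in the frame of jig_wide between -0.018 and 0.028 m and angle between spacer's own z axis and vertical below 0.12 rad and linear speed of each of panel_wide, spacer below 0.01 m/s and contact force between the fingers and spacer below 1 N); the arm keeps its last pose, push and grip.
It fails at once if another panel was moved more than 20 mm (distance of any of panel_mid, panel_tight from where it was at the start of the episode above 0.02 m).
It fails at once if a bystander was moved more than 30 mm (distance of any of offcut, wax_tin, glue_bottle, hammer, screwdriver, mug from where it was at the start of the episode above 0.03 m).
It also fails if it takes over 51 s, if anything falls off the work surface, if the arm or the gripper's body presses on something with over 40 N, if the wrist force passes 120 N, or if a joint passes its speed limit or range.

## Working session

There is one attempt and no reset: what is moved stays moved. The work goes in short steps, Python scripts to look and compute and a tool call to move; the robot and the scene stay as the last step left them, time stands still between calls to the robot, and variables do not carry over. Pictures are saved under pics/ and viewed, on a budget of 10 in all, crops included, one or two more only if the job needs it, and the job is handed in when it is done.

Besides the shell and the picture viewer there is one more tool, called after "Emit:" by a JSON object that holds its "name" and its "arguments". arm_command: Moves the arm, as the interface text tells. Its arguments: {"type":"object","properties":{"deltas":{"type":"array","items":{"type":"array","items":{"type":"number"}}}},"required":["deltas"]}

```bash
mkdir -p pics
python3 - <<'E'
from rig import env,cams,job
import cv2
for n in("top","scene"):
    cv2.imwrite(f"pics/{n}0.png",cams.snapshot(n)[:,:,::-1]); print(n,cams.calibration(n))
print(env.state())
E
```

```text
top {'intrinsics': array([[399.35334351,   0.        , 318.15975756],
       [  0.        , 399.35334351, 197.90463928],
       [  0.        ,   0.        ,   1.        ]]), 'k1': -0.06418779105637823, 'R': array([[ 0.01835622, -0.9998159 ,  0.00558682],
       [-0.98123869, -0.01908718, -0.1918497 ],
       [ 0.19192102, -0.00196037, -0.98140842]]), 't': array([ -25.78237383,  559.93720956, 1016.8632544 ])}
scene {'intrinsics': array([[502.76949264,   0.        , 320.19075676],
       [  0.        , 502.76949264, 203.52646976],
       [  0.        ,   0.        ,   1.        ]]), 'k1': 0.01707607204774183, 'R': array([[-0.77410287,  0.63305596, -0.00221409],
       [ 0.34628926,  0.42051063, -0.83860274],
       [-0.52995142, -0.6499315 , -0.54473896]]), 't': array([ 426.31854141, -161.63292605, 1670.66494473])}
{'clock': 0.1, 'joints': array([ 1.03991337,  0.47768823,  0.02233464,  1.55630488, -0.01152312,
        1.10932062, -0.08307424]), 'qd': array([-0.00061528, -0.00204575, -0.00027927, -0.00254609, -0.00033772,
        0.00043655, -0.000412  ]), 'joint_efforts': array([ 4.18904689e-03, -5.84089816e+01,  1.53920341e+00, -2.73308480e+01,
       -5.44394762e-02,  1.30956751e-02,  2.22417890e-05]), 'tcp_pos': array([ 276.73696081, -615.08321005,  221.81851751]), 'ee_rot': array([-7.68328591e-04,  9.77735070e-01,  2.09841601e-01, -2.10905998e-04]), 'force': array([-0.02063651, -0.93067379,  0.08795767]), 'wrist_torque': array([-0.007572  , -0.00040161, -0.01001745]), 'width': 87.71461103038257}
```

View pics/top0.png

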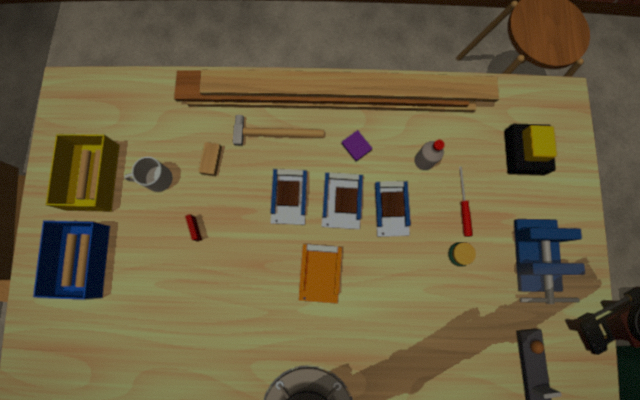

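View pics/scene0.png

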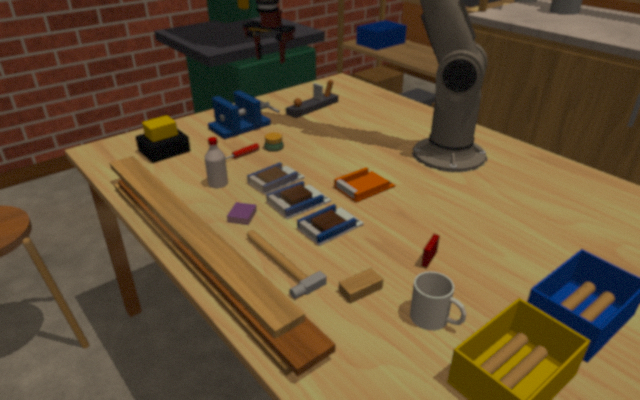

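The top view shows three blue-walled jigs at about (290,196), (343,200) and (393,208). The middle one shows the widest gap on its left. The red spacer is at (194,227) and the scene view agrees. I'll zoom in and measure.

```bash
cat > h.py <<'E'
from rig import env,cams,job
import numpy as np,cv2
def ray(n,uv):
    c=cams.calibration(n);K=c["intrinsics"];R=c["R"];t=c["t"]
    d=(np.atleast_2d(uv)-K[:2,2])/[K[0,0],K[1,1]]
    s=d.copy()
    for _ in range(20): s=d/(1+c["k1"]*(s**2).sum(1,keepdims=True))
    return -R.T@t, np.c_[s,np.ones(len(s))]@R
def onz(n,uv,z):
    o,d=ray(n,uv); return (o+d*((z-o[2])/d[:,2:]))[:,:2]
def proj(n,X):
    c=cams.calibration(n);K=c["intrinsics"]
    p=np.atleast_2d(X)@c["R"].T+c["t"]; s=p[:,:2]/p[:,2:]
    s=s*(1+c["k1"]*(s**2).sum(1,keepdims=True)); return s*[K[0,0],K[1,1]]+K[:2,2]
def avg(n,k=6): return np.mean([cams.snapshot(n).astype(float) for _ in range(k)],0).clip(0,255).astype(np.uint8)
E
python3 - <<'E'
from h import *
T=avg("top",4);S=avg("scene",4)
np.savez("a.npz",top=T,scene=S)
b=lambda I,r:cv2.resize(cv2.convertScaleAbs(I[r[1]:r[3],r[0]:r[2],::-1],alpha=1.6),None,fx=5,fy=5,interpolation=cv2.INTER_CUBIC)
a=b(T,(262,160,418,245)); s=b(T,(175,200,215,250))
c=np.zeros((425,780,3),np.uint8); c[:]=a; cv2.imwrite("pics/c1.png",c)
hsv=cv2.cvtColor(T,cv2.COLOR_RGB2HSV)
def big(m,roi):
    mm=np.zeros_like(m);x0,y0,x1,y1=roi;mm[y0:y1,x0:x1]=m[y0:y1,x0:x1]
    cs,_=cv2.findContours(mm,cv2.RETR_EXTERNAL,cv2.CHAIN_APPROX_NONE);return [c for c in cs if cv2.contourArea(c)>8]
for nm,m in(("blue",cv2.inRange(hsv,(100,110,40),(125,255,255))),("white",cv2.inRange(hsv,(0,0,110),(180,50,255))),("dark",cv2.inRange(hsv,(0,60,0),(15,255,75))),("dark2",cv2.inRange(hsv,(165,60,0),(180,255,75)))):
    for c in big(m,(262,160,418,245)): print(nm,cv2.contourArea(c),cv2.minAreaRect(c))
m=cv2.inRange(hsv,(0,150,40),(8,255,255))|cv2.inRange(hsv,(170,150,40),(180,255,255))
for c in big(m,(175,200,215,250)): print("red",cv2.contourArea(c),cv2.minAreaRect(c))
E
```

```text
blue 140.5 ((378.59979248046875, 203.99502563476562), (42.19728469848633, 4.79401159286499), 87.1375961303711)
blue 107.5 ((406.0, 203.5), (43.03321838378906, 3.633599042892456), 85.91438293457031)
blue 107.5 ((358.9349060058594, 196.99717712402344), (3.779038429260254, 42.13410568237305), 2.4895529747009277)
blue 70.5 ((325.4656982421875, 194.49765014648438), (2.786484479904175, 43.1045036315918), 3.9451863765716553)
blue 82.5 ((303.5, 192.5), (43.0, 3.0), 90.0)
blue 97.5 ((273.8735656738281, 191.0233612060547), (3.4931843280792236, 42.105342864990234), 3.5763344764709473)
white 466.5 ((392.6242980957031, 226.36187744140625), (18.868621826171875, 32.11344528198242), 86.98721313476562)
white 480.5 ((287.5, 214.0), (33.0, 20.0), 0.0)
white 44.0 ((390.5, 189.5), (3.0, 21.0), 90.0)
white 79.0 ((391.0, 183.0), (4.0, 22.0), 90.0)
white 772.0 ((340.5, 204.0), (48.0, 37.0), 90.0)
white 70.0 ((294.7500305175781, 182.75001525878906), (31.819805145263672, 16.970561981201172), 45.0)
white 109.0 ((344.37744140625, 175.4611053466797), (29.005903244018555, 4.740749835968018), 3.5763344764709473)
white 78.0 ((290.0, 172.0), (4.0, 24.0), 90.0)
dark 474.0 ((392.5642395019531, 203.52725219726562), (24.202775955200195, 21.520511627197266), 86.42366790771484)
dark 460.0 ((345.5, 200.0), (24.0, 21.0), 90.0)
dark 480.0 ((287.0, 193.0), (24.0, 22.0), 90.0)
red 138.5 ((191.7022247314453, 227.58758544921875), (26.80579948425293, 6.659125328063965), 73.61045837402344)
```

View pics/c1.png

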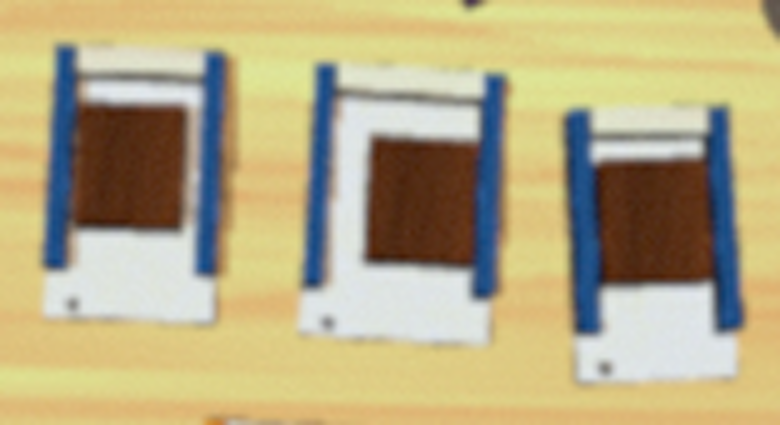

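The middle jig is the wide one: its gap is to the left of the panel, and the panel is against the right wall. I'll take sub-pixel edges next.

Run:
```python
from h import *
Z=np.load("a.npz");T=Z["top"].astype(float)
print("cam",ray("top",[[318,198]])[0])
br=T[:,:,2]-T[:,:,0]; lum=T.sum(2)/3
def cross(p,x0):  # half-level crossings of profile
    h=(p.max()+p.min())/2; i=np.where((p[:-1]-h)*(p[1:]-h)<0)[0]
    return [x0+k+(h-p[k])/(p[k+1]-p[k]) for k in i]
L=dict(lo=[],li=[],pl=[],pr=[],ri=[],ro=[])
for r in range(178,214):
    # wall shift: left col ~ 327-(r-175)*.07
    cl=326.5-(r-176)*.06; cr=360.5-(r-176)*.06
    for c,a,b in((cl,"lo","li"),(cr,"ri","ro")):
        x0=int(c)-6; x=cross(br[r,x0:x0+13],x0)
        if len(x)==2: L[a].append((x[0],r));L[b].append((x[1],r))
    if 190<=r<=210:
        x=cross(lum[r,332:345],332)
        if len(x)==1: L["pl"].append((x[0],r))
tb=[]
for c in range(338,356):
    x=cross(lum[181:194,c],181); y=cross(lum[205:220,c],205)
    if len(x)==1 and len(y)==1: tb.append((c,x[0],y[0]))
tb=np.array(tb)
def fit(P,name):
    P=np.array(P)
    if len(P)<4: print(name,"few");return
    vx,vy,x0,y0=cv2.fitLine(P.astype(np.float32),cv2.DIST_HUBER,0,.01,.01).ravel(); 
    if abs(vx)>abs(vy): s=1 if vx>0 else -1
    w=onz("top",P,30)
    vx,vy,x0,y0=cv2.fitLine(w.astype(np.float32),cv2.DIST_HUBER,0,.01,.01).ravel()
    if abs(vx)>abs(vy): print(name,len(P),"y at x=690:",y0+(690-x0)*vy/vx,"slope deg",np.degrees(np.arctan(vy/vx)), "res",np.std(w[:,1]-(y0+(w[:,0]-x0)*vy/vx)))
    else: print(name,len(P),"x at y=-95:",x0+(-95-y0)*vx/vy,"slope",np.degrees(np.arctan(vx/vy)),"mid",w.mean(0))
for k in L: fit(L[k],k)
fit(tb[:,[0,1]],"far");fit(tb[:,[0,2]],"near")
# wall ends & base corners from crop
q=lambda p:np.array(p)/5+[262,160]
print("wall-top ends z30",onz("top",[q((318,64)),q((336,65)),q((304,285)),q((321,286)),q((486,74)),q((505,75)),q((474,296)),q((492,297))],30).round(1).tolist())
print("base near corners z8",onz("top",[q((299,333)),q((490,344))],8).round(1).tolist())
# spacer
I=Z["top"][205:250,175:220,::-1];J=Z["scene"][220:280,400:460,::-1]
f=lambda I:cv2.resize(cv2.convertScaleAbs(I,alpha=1.6),(400,400),interpolation=cv2.INTER_CUBIC)
cv2.imwrite("pics/c2.png",np.hstack([f(I),f(J)]))
```

```text
cam [ 354.747893    -13.09658073 1105.52598322]
lo 19 y at x=690: -35.29167 slope deg -2.7302108 res 0.1461724582103641
li 19 y at x=690: -46.63472 slope deg -2.6653688 res 0.39001097439324706
pl 20 y at x=690: -65.959404 slope deg -2.1384776 res 0.25769477296342136
pr few
ri 36 y at x=690: -125.312874 slope deg -1.9767139 res 0.59786773855776
ro 36 y at x=690: -139.10677 slope deg -2.430003 res 0.2307990570388204
far 18 x at y=-95: 596.5124 slope 2.1338098 mid [596.60120871 -92.92203008]
near 18 x at y=-95: 525.03046 slope 2.9222188 mid [525.05280411 -93.26380808]
wall-top ends z30 [[636.6, -34.6], [636.2, -44.6], [512.4, -28.8], [512.0, -38.1], [632.7, -128.1], [632.4, -138.7], [508.1, -121.4], [507.8, -131.2]]
base near corners z8 [[488.8, -26.8], [484.7, -132.5]]
```

View pics/c2.png

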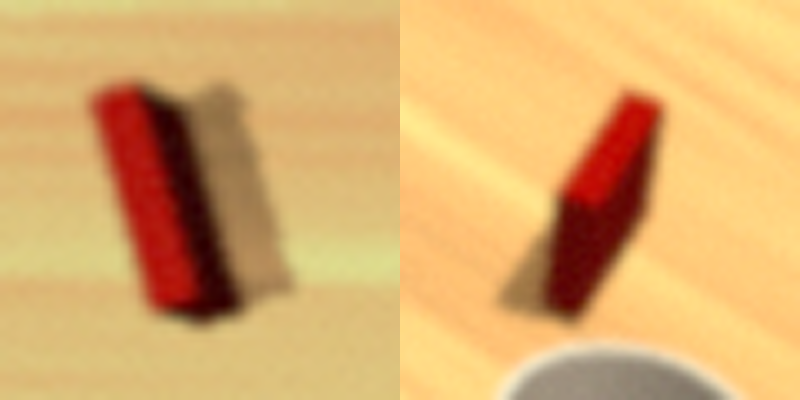

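The left half shows the spacer from above: its bright-red top face has corners at about (93,100), (140,88), (200,305) and (150,308) in the crop. It stands upright and is clear all round. I'll measure that top face at z=56 in both views.

Run:
```python
from h import *
Z=np.load("a.npz")
for n,roi in(("top",(175,205,220,250)),("scene",(400,220,460,280))):
    x0,y0,x1,y1=roi; I=Z[n][y0:y1,x0:x1].astype(np.float32); I=cv2.resize(I,None,fx=8,fy=8,interpolation=cv2.INTER_LINEAR)
    m=((I[...,0]>75)&(I[...,1]<45)).astype(np.uint8)
    c=max(cv2.findContours(m,0,1)[0],key=cv2.contourArea)[:,0].astype(float)
    uv=(c+.5)/8-.5+[x0,y0]
    w=onz(n,uv,56); r=cv2.minAreaRect(w.astype(np.float32)); print(n,r)
    print(cv2.boxPoints(r).round(1).tolist())
```

```text
top ((474.5649108886719, 320.31317138671875), (69.71446990966797, 14.980841636657715), 19.287368774414062)
[[439.20001220703125, 315.8999938964844], [444.1000061035156, 301.70001220703125], [509.8999938964844, 324.79998779296875], [505.0, 338.8999938964844]]
scene ((500.81640625, 336.9854431152344), (126.31044006347656, 26.236328125), 23.94825553894043)
[[437.79998779296875, 323.29998779296875], [448.3999938964844, 299.3999938964844], [563.9000244140625, 350.6000061035156], [553.2000122070312, 374.6000061035156]]
```

```bash
cat >> h.py <<'E'
from scipy.spatial.transform import Rotation as Ro
def go(p,yaw,verbose=True):
    s=env.state();q=s["ee_rot"];R=Ro.from_quat([q[1],q[2],q[3],q[0]])
    a=np.radians(yaw);T=Ro.from_matrix(np.array([[np.cos(a),np.sin(a),0],[np.sin(a),-np.cos(a),0],[0,0,-1]]))
    print("at",s["tcp_pos"].round(1),"yaw",np.degrees(np.arctan2(*R.as_matrix()[[1,0],0])).round(2),"F",s["force"].round(1),"w",s["width"].round(1),"t",s["clock"])
    print("->",p,"cm",(R.inv().apply(np.array(p)-s["tcp_pos"])/10).round(2),"deg",np.degrees((R.inv()*T).as_rotvec()).round(2))
E
python3 -c "
from h import *
go((590,-330,220),24.2);go((560,60,220),24.2);go((474.6,320.3,120),19.3)"
```

```text
Traceback (most recent call last):
  File "h.py", line 20, in go
    print("at",s["tcp_pos"].round(1),"yaw",np.degrees(np.arctan2(*R.as_matrix()[[1,0],0])).round(2),"F",s["force"].round(1),"w",s["width"].round(1),"t",s["clock"])
                                                                                                                                ^^^^^^^^^^^^^^^^
AttributeError: 'float' object has no attribute 'round'
```

```bash
sed -i 's/s\["width"\].round(1)/round(s["width"],1)/' h.py
python3 -c "
from h import *
go((590,-330,220),24.2);go((560,60,220),24.2);go((474.6,320.3,120),19.3)"
```

```text
at [ 277.  -615.6  222.7] yaw 24.22 F [-0.5 -0.1 -0.7] w 87.7 t 0.5
-> (590, -330, 220) cm [ 40.27 -13.2    0.27] deg [-0.   -0.    0.02]
at [ 277.  -615.6  222.7] yaw 24.22 F [-0.5 -0.1 -0.7] w 87.7 t 0.5
-> (560, 60, 220) cm [ 53.53 -50.     0.27] deg [-0.   -0.    0.02]
at [ 277.  -615.6  222.7] yaw 24.22 F [-0.5 -0.1 -0.7] w 87.7 t 0.5
-> (474.6, 320.3, 120) cm [ 56.42 -77.24  10.27] deg [-0.   -0.    4.92]
```

Emit:
{"name": "arm_command", "arguments": {"deltas": [[40, -13, 0, 0, 0, 0, 8.7], [40, -13, 0, 0, 0, 0, 8.7], [40, -13, 0, 0, 0, 0, 8.7], [40, -13, 0, 0, 0, 0, 8.7], [40, -13, 0, 0, 0, 0, 8.7], [40, -13, 0, 0, 0, 0, 8.7], [40, -13, 0, 0, 0, 0, 8.7], [40, -13, 0, 0, 0, 0, 8.7]]}}

```text
clock: 1.3
tcp_pos: [574.5, -345.3, 222.9]
ee_rot: [0.0, 0.978, 0.21, 0.0]
force: [-0.0, -0.3, -0.9]
width: 86.7
```

Emit:
{"name": "arm_command", "arguments": {"deltas": [[13, -37, 0, 0, 0, 0, 8.7], [13, -37, 0, 0, 0, 0, 8.7], [13, -37, 0, 0, 0, 0, 8.7], [13, -37, 0, 0, 0, 0, 8.7], [13, -37, 0, 0, 0, 0, 8.7], [13, -37, 0, 0, 0, 0, 8.7], [13, -37, 0, 0, 0, 0, 8.7], [13, -37, 0, 0, 0, 0, 8.7]]}}

```text
clock: 2.1
tcp_pos: [539.4, 47.0, 223.1]
ee_rot: [-0.0, 0.978, 0.211, 0.0]
force: [0.4, 0.7, 0.3]
width: 86.8
```

```bash
python3 -c "
from h import *
go((474.6,320.3,120),19.3)"
```

```text
at [539.4  47.  223.1] yaw 24.32 F [0.4 0.7 0.3] w 86.8 t 2.1
-> (474.6, 320.3, 120) cm [  5.34 -27.58  10.32] deg [-0.01 -0.05  5.02]
```

Emit:
{"name": "arm_command", "arguments": {"deltas": [[5.3, -27.6, 10.3, 0, 0, 5, 8.7], [5.3, -27.6, 10.3, 0, 0, 5, 8.7], [5.3, -27.6, 10.3, 0, 0, 5, 8.7], [5.3, -27.6, 10.3, 0, 0, 5, 8.7], [5.3, -27.6, 10.3, 0, 0, 5, 8.7], [5.3, -27.6, 10.3, 0, 0, 5, 8.7], [5.3, -27.6, 10.3, 0, 0, 5, 8.7], [5.3, -27.6, 10.3, 0, 0, 5, 8.7]]}}

```text
clock: 2.9
tcp_pos: [474.2, 318.6, 119.2]
ee_rot: [0.0, 0.986, 0.168, -0.0]
force: [-0.3, -0.4, 0.7]
width: 87.0
```

```bash
python3 -c "
from h import *
go((474.6,320.3,27),19.3)
a=lambda n,p:cams.snapshot(n)[p[1]:p[1]+80,p[0]:p[0]+80,::-1]
I=np.hstack([cv2.resize(cv2.convertScaleAbs(a(n,p),alpha=1.6),(400,400)) for n,p in(('top',(155,180)),('scene',(390,180)))])
cv2.imwrite('pics/c3.png',I)"
```

```text
at [474.2 318.6 119.2] yaw 19.39 F [-0.3 -0.4  0.7] w 87.0 t 2.9
-> (474.6, 320.3, 27) cm [ 0.11 -0.15  9.22] deg [-0.    0.06  0.09]
```

View pics/c3.png

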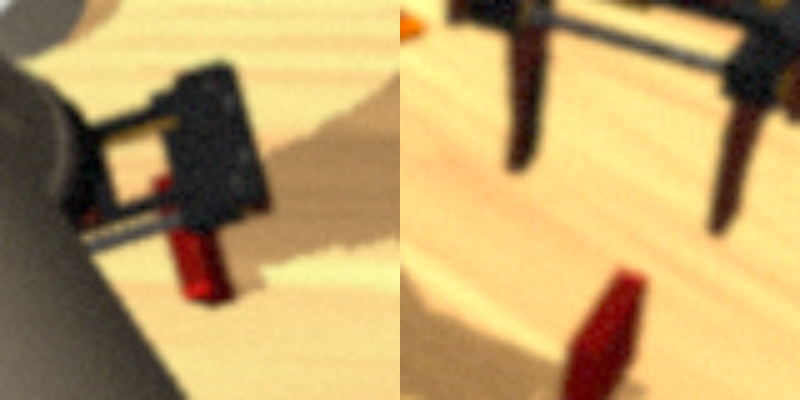

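The fingers straddle the spacer and are aligned with it: it sits between the finger tips at (520,165) and (715,230) in the scene half. I'll go down and grip.

Emit:
{"name": "arm_command", "arguments": {"deltas": [[0.1, -0.15, 4.5, 0, 0, 0, 8.7], [0.1, -0.15, 9.2, 0, 0, 0, 8.7], [0.1, -0.15, 9.2, 0, 0, 0, 8.7], [0.1, -0.15, 9.2, 0, 0, 0, 5], [0.1, -0.15, 9.2, 0, 0, 0, 2.5], [0.1, -0.15, 9.2, 0, 0, 0, 0.8], [0.1, -0.15, 9.2, 0, 0, 0, 0.8], [0.1, -0.15, 9.2, 0, 0, 0, 0.8]]}}

```text
clock: 3.8
tcp_pos: [476.1, 319.5, 28.8]
ee_rot: [-0.0, 0.986, 0.167, 0.001]
force: [0.4, -0.6, -0.3]
width: 50.8
```

Emit:
{"name": "arm_command", "arguments": {"deltas": [[0, 0, 0, 0, 0, 0, 0.8], [0, 0, 0, 0, 0, 0, 0.8], [0, 0, 0, 0, 0, 0, 0.8], [0, 0, 0, 0, 0, 0, 0.8], [0, 0, 0, 0, 0, 0, 0.8]]}}

```text
clock: 4.3
tcp_pos: [475.4, 319.2, 27.6]
ee_rot: [0.0, 0.986, 0.167, -0.0]
force: [0.2, 0.8, -0.2]
width: 15.8
```

```bash
python3 -c "
from h import *
go((474.6,320.3,160),19.3)"
```

```text
at [475.4 319.2  27.6] yaw 19.23 F [ 0.2  0.8 -0.2] w 15.8 t 4.3
-> (474.6, 320.3, 160) cm [ -0.04  -0.13 -13.24] deg [ 0.    0.01 -0.07]
```

Emit:
{"name": "arm_command", "arguments": {"deltas": [[0, 0, -5, 0, 0, 0, 0.8], [0, 0, -9, 0, 0, 0, 0.8], [0, 0, -9, 0, 0, 0, 0.8]]}}

```text
clock: 4.6
tcp_pos: [478.3, 321.7, 122.9]
ee_rot: [-0.002, 0.986, 0.167, 0.004]
force: [1.4, 1.4, 0.3]
width: 15.8
```

```bash
python3 -c "
from h import *
go((561.3,-50.8,105),-2.5)"
```

```text
at [478.3 321.7 122.9] yaw 19.21 F [1.4 1.4 0.3] w 15.8 t 4.6
-> (561.3, -50.8, 105) cm [-4.44 37.91  1.64] deg [-0.26 -0.47 21.71]
```

Emit:
{"name": "arm_command", "arguments": {"deltas": [[-4.2, 37.7, 1.2, 0, 0, 21.7, 0.8], [-4.2, 37.7, 1.2, 0, 0, 21.7, 0.8], [-4.2, 37.7, 1.2, 0, 0, 21.7, 0.8], [-4.2, 37.7, 1.2, 0, 0, 21.7, 0.8], [-4.2, 37.7, 1.2, 0, 0, 21.7, 0.8], [-4.2, 37.7, 1.2, 0, 0, 21.7, 0.8], [-4.2, 37.7, 1.2, 0, 0, 21.7, 0.8], [-4.2, 37.7, 1.2, 0, 0, 21.7, 0.8]]}}

```text
clock: 5.4
tcp_pos: [559.6, -55.7, 104.7]
ee_rot: [0.001, 1.0, -0.024, -0.001]
force: [-0.2, -0.4, -1.3]
width: 16.0
```

Emit:
{"name": "arm_command", "arguments": {"deltas": [[0, 0, 0, 0, 0, 0, 0.8], [0, 0, 0, 0, 0, 0, 0.8], [0, 0, 0, 0, 0, 0, 0.8], [0, 0, 0, 0, 0, 0, 0.8]]}}

```text
clock: 5.8
tcp_pos: [559.7, -48.6, 105.5]
ee_rot: [-0.0, 1.0, -0.02, -0.0]
force: [-0.2, 0.3, -0.6]
width: 15.8
```

```bash
python3 -c "
from h import *
go((561.3,-50.8,70),-2.5)"
```

```text
at [559.7 -48.6 105.5] yaw -2.31 F [-0.2  0.3 -0.6] w 15.8 t 5.8
-> (561.3, -50.8, 70) cm [0.17 0.22 3.55] deg [-0.04  0.02  0.19]
```

Emit:
{"name": "arm_command", "arguments": {"deltas": [[0.15, 0.2, 2, 0, 0, 0.2, 0.8], [0.15, 0.2, 3.5, 0, 0, 0.2, 0.8], [0.15, 0.2, 3.5, 0, 0, 0.2, 0.8], [0.15, 0.2, 3.5, 0, 0, 0.2, 0.8], [0.15, 0.2, 3.5, 0, 0, 0.2, 0.8]]}}

```text
clock: 6.3
tcp_pos: [561.7, -52.4, 71.2]
ee_rot: [-0.0, 1.0, -0.023, 0.0]
force: [0.5, -0.3, -0.4]
width: 15.9
```

```bash
python3 -c "
from h import *
go((561.3,-50.8,36),-2.5)
S=avg('scene',3);np.save('s4.npy',S);T=avg('top',2)
I=np.hstack([cv2.resize(cv2.convertScaleAbs(np.ascontiguousarray(a[...,::-1]),alpha=1.6),(400,400),interpolation=cv2.INTER_CUBIC) for a in (T[150:240,300:390],S[160:250,250:340])])
cv2.imwrite('pics/c4.png',I)
# predicted pixels of jig_wide in scene: inner wall tops
a=np.radians(-2.5);M=np.array([[np.cos(a),-np.sin(a)],[np.sin(a),np.cos(a)]])
J=lambda x,y,z:[*(M@[x,y]+[560,-81.4]),z]
for P in [(-50,41,30),(75,41,30),(-50,53,30),(75,53,30),(-50,-53,30),(-35,20.5,30),(35,20.5,30),(-35,38.6,42.4),(35,38.6,42.4)]:print(P,((proj('scene',[J(*P)])[0]-[250,160])*400/90).round(0))
"
```

```text
at [561.7 -52.4  71.2] yaw -2.65 F [ 0.5 -0.3 -0.4] w 15.9 t 6.3
-> (561.3, -50.8, 36) cm [-0.05 -0.15  3.52] deg [-0.01 -0.04 -0.15]
(-50, 41, 30) [321. 153.]
(75, 41, 30) [155. 219.]
(-50, 53, 30) [333. 161.]
(75, 53, 30) [166. 228.]
(-50, -53, 30) [235.  92.]
(-35, 20.5, 30) [283. 147.]
(35, 20.5, 30) [191. 183.]
(-35, 38.6, 42.4) [300. 142.]
(35, 38.6, 42.4) [207. 178.]
```

View pics/c4.png

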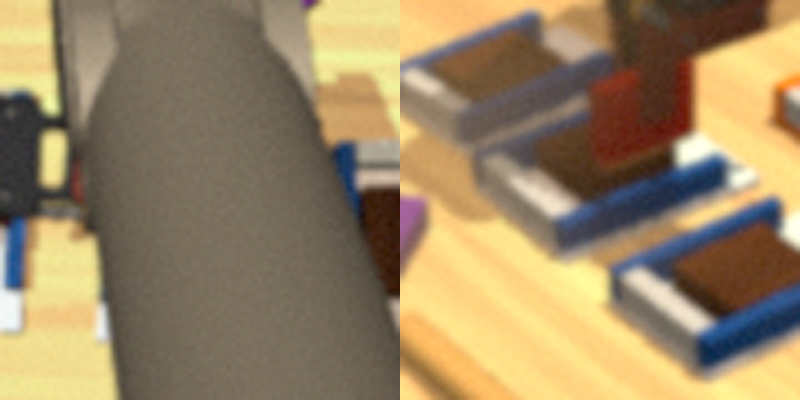

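The scene crop shows the red spacer (190–292, 60–167) hanging above the gap. The left wall runs (155,219)–(325,157), which matches its prediction to within about 1 mm. I'll check the spacer's edges against the prediction from the TCP.

```bash
python3 -c "
from h import *
S=np.load('s4.npy').astype(np.float32)
a=np.radians(-2.6);M=np.array([[np.cos(a),-np.sin(a)],[np.sin(a),np.cos(a)]])
c=np.array([561.2,-52.2]);f=71-27.6
def P(x,y,z):return proj('scene',[[*(M@[x,y]+c),f+z]])[0]
for k in [(35,8,56),(-35,8,56),(35,8,5),(-35,8,5),(35,6,0),(-35,6,0),(35,-8,56),(35,-8,5)]:print(k,P(*k).round(1))
I=cv2.resize(S[165:205,280:325],None,fx=4,fy=4,interpolation=cv2.INTER_LINEAR)
m=((I[...,0]-I[...,1]>35)&(I[...,1]<32)).astype(np.uint8)
n,l,st,_=cv2.connectedComponentsWithStats(m);print(st[1:]/4)
m=(l==1+st[1:,4].argmax()).astype(np.uint8)
for r in range(0,160,12):
  w=np.where(m[r])[0]
  if len(w):print('row',(r+.5)/4-.5+165,'cols',(w.min()+.5)/4-.5+280,(w.max()+.5)/4-.5+280)
for q in range(0,180,16):
  w=np.where(m[:,q])[0]
  if len(w):print('col',(q+.5)/4-.5+280,'rows',(w.min()+.5)/4-.5+165,(w.max()+.5)/4-.5+165)
"
```

```text
(35, 8, 56) [295.7 181.7]
(-35, 8, 56) [317.1 173.9]
(35, 8, 5) [296.3 198. ]
(-35, 8, 5) [317.2 189.9]
(35, 6, 0) [295.9 199.2]
(-35, 6, 0) [316.7 191.1]
(35, -8, 56) [292.4 179.3]
(35, -8, 5) [293.  195.5]
[[ 14.     8.    20.75  23.5  904.25]]
row 173.625 cols 312.625 313.875
row 176.625 cols 300.125 314.125
row 179.625 cols 296.875 314.125
row 182.625 cols 295.625 314.125
row 185.625 cols 294.125 314.125
row 188.625 cols 293.875 313.625
row 191.625 cols 293.875 308.375
row 194.625 cols 294.375 300.375
col 295.625 rows 180.875 195.875
col 299.625 rows 176.875 194.875
col 303.625 rows 188.125 193.375
col 307.625 rows 187.375 191.875
col 311.625 rows 179.625 189.625
```

Allowing for mask erosion, the corners agree within about 2 mm. I'll lower it gently.

```bash
python3 -c "
from h import *
go((560,-50.8,46),-2.5)"
```

```text
at [561.6 -52.7  71.1] yaw -2.68 F [ 0.6 -0.  -1.1] w 15.7 t 6.55
-> (560, -50.8, 46) cm [-0.17 -0.18  2.51] deg [-0.   -0.04 -0.18]
```

Emit:
{"name": "arm_command", "arguments": {"deltas": [[-0.15, -0.18, 0, 0, 0, -0.2, 0.8], [-0.15, -0.18, 0.5, 0, 0, -0.2, 0.8], [-0.15, -0.18, 1, 0, 0, -0.2, 0.8], [-0.15, -0.18, 1.4, 0, 0, -0.2, 0.8], [-0.15, -0.18, 1.8, 0, 0, -0.2, 0.8], [-0.15, -0.18, 2.2, 0, 0, -0.2, 0.8], [-0.15, -0.18, 2.2, 0, 0, -0.2, 0.8]]}}

```text
clock: 7.25
tcp_pos: [559.5, -50.8, 47.9]
ee_rot: [0.0, 1.0, -0.022, -0.001]
force: [-0.4, -0.3, -1.3]
width: 16.0
```

```bash
python3 -c "
from h import *
go((560,-50.8,36),-2.5);print(env.state()['wrist_torque'])"
```

```text
at [559.5 -50.8  47.9] yaw -2.47 F [-0.4 -0.3 -1.3] w 16.0 t 7.25
-> (560, -50.8, 36) cm [ 0.05 -0.    1.19] deg [0.   0.06 0.03]
[ 0.03186961 -0.0041774   0.01896812]
```

Emit:
{"name": "arm_command", "arguments": {"deltas": [[0, 0, 0.3, 0, 0, 0, 0.8], [0, 0, 0.6, 0, 0, 0, 0.8], [0, 0, 0.9, 0, 0, 0, 0.8], [0, 0, 1.0, 0, 0, 0, 0.8], [0, 0, 1.1, 0, 0, 0, 0.8], [0, 0, 1.1, 0, 0, 0, 0.8]]}}

```text
clock: 7.85
tcp_pos: [559.9, -50.8, 37.6]
ee_rot: [0.0, 1.0, -0.022, -0.0]
force: [-0.1, -0.3, -1.3]
width: 15.8
```

```bash
python3 -c "
from h import *
go((560,-50.8,35.6),-2.5);print(env.state()['wrist_torque'])"
```

```text
at [559.9 -50.8  37.6] yaw -2.48 F [-0.1 -0.3 -1.3] w 15.8 t 7.85
-> (560, -50.8, 35.6) cm [ 0.01 -0.    0.2 ] deg [0.   0.   0.02]
[0.00695861 0.03111912 0.0190784 ]
```

Emit:
{"name": "arm_command", "arguments": {"deltas": [[0, 0, 0.1, 0, 0, 0, 0.8], [0, 0, 0.2, 0, 0, 0, 0.8], [0, 0, 0.25, 0, 0, 0, 0.8], [0, 0, 0.25, 0, 0, 0, 0.8]]}}

```text
clock: 8.25
tcp_pos: [560.0, -50.8, 35.5]
ee_rot: [0.0, 1.0, -0.022, 0.0]
force: [-1.2, 1.1, 3.8]
width: 15.6
```

Contact at the expected height, with an upward force of about 4–5 N. I'll release and rise.

Emit:
{"name": "arm_command", "arguments": {"deltas": [[0, 0, 0, 0, 0, 0, 1.8], [0, 0, 0, 0, 0, 0, 2.4], [0, 0, 0, 0, 0, 0, 3.4], [0, 0, 0, 0, 0, 0, 4.4], [0, 0, 0, 0, 0, 0, 4.4], [0, 0, 0, 0, 0, 0, 4.4]]}}

```text
clock: 8.85
tcp_pos: [559.9, -50.8, 35.1]
ee_rot: [-0.0, 1.0, -0.022, 0.0]
force: [-0.1, 0.6, -0.0]
width: 43.8
```

Emit:
{"name": "arm_command", "arguments": {"deltas": [[0, 0, -2, 0, 0, 0, 4.4], [0, 0, -5, 0, 0, 0, 4.4], [0, 0, -8, 0, 0, 0, 4.4], [-5, 0, -8, 0, 0, 0, 3], [-10, 1, -8, 0, 0, 0, 1], [-13, 4, -8, 0, 0, 0, 0], [-13, 4, -8, 0, 0, 0, 0], [-13, 4, -8, 0, 0, 0, 0]]}}

```text
clock: 9.65
tcp_pos: [428.2, -85.8, 115.5]
ee_rot: [0.0, 1.0, -0.023, 0.0]
force: [0.8, 0.7, 0.1]
width: 7.4
```

```bash
python3 -c "
from h import *
go((495,-88,15),-2.5)
S=avg('scene',3);T=avg('top',3);np.savez('b.npz',top=T,scene=S)
I=np.hstack([cv2.resize(cv2.convertScaleAbs(np.ascontiguousarray(a[...,::-1]),alpha=1.6),(400,400),interpolation=cv2.INTER_CUBIC) for a in (T[150:240,300:390],S[160:250,250:340])])
cv2.imwrite('pics/c5.png',I)"
```

```text
at [428.2 -85.8 115.5] yaw -2.58 F [0.8 0.7 0.1] w 7.4 t 9.65
-> (495, -88, 15) cm [ 6.67 -0.08 10.06] deg [ 0.01 -0.05 -0.08]
```

View pics/c5.png

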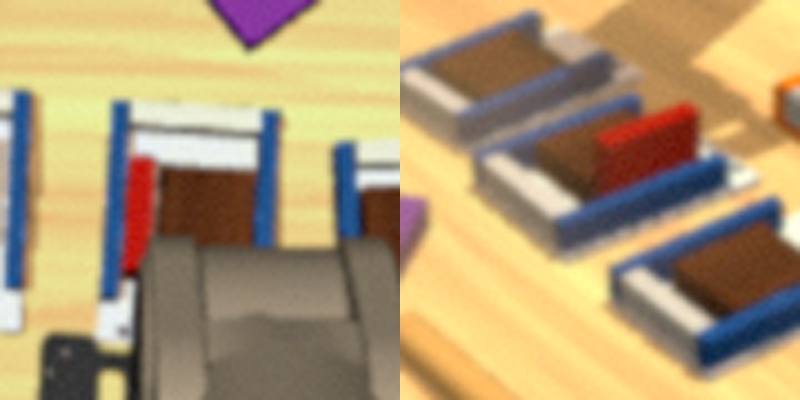

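The spacer stands upright in the gap, with red at (125–155, 155–275) in the top half, beside the panel and inside the walls. Next I'll lower the closed fingers behind the panel.

Emit:
{"name": "arm_command", "arguments": {"deltas": [[5.5, 0, 0, 0, 0, 0, 0], [5.5, 0, 4, 0, 0, 0, 0], [5.5, 0, 8, 0, 0, 0, 0], [5.5, 0, 10, 0, 0, 0, 0], [5.5, 0, 10, 0, 0, 0, 0], [5.5, 0, 10, 0, 0, 0, 0], [5.5, 0, 10, 0, 0, 0, 0], [5.5, 0, 10, 0, 0, 0, 0]]}}

```text
clock: 10.75
tcp_pos: [484.4, -87.6, 16.5]
ee_rot: [0.0, 1.0, -0.022, 0.001]
force: [0.1, -0.3, -0.2]
width: 0.5
```

```bash
python3 -c "
from h import *
go((510,-89.2,15),-2.5);go((538,-90.5,15),-2.5)"
```

```text
at [484.4 -87.6  16.5] yaw -2.48 F [ 0.1 -0.3 -0.2] w 0.5 t 10.75
-> (510, -89.2, 15) cm [2.56 0.05 0.16] deg [ 0.01 -0.15  0.02]
at [484.4 -87.6  16.5] yaw -2.48 F [ 0.1 -0.3 -0.2] w 0.5 t 10.75
-> (538, -90.5, 15) cm [5.37 0.06 0.16] deg [ 0.01 -0.15  0.02]
```

Emit:
{"name": "arm_command", "arguments": {"deltas": [[1, 0, 0.1, 0, 0, 0, 0], [2, 0, 0.1, 0, 0, 0, 0], [2.5, 0.05, 0.1, 0, 0, 0, 0], [3, 0.05, 0.1, 0, 0, 0, 0], [3.5, 0.05, 0.1, 0, 0, 0, 0], [4, 0.05, 0.1, 0, 0, 0, 0], [4.4, 0.05, 0.1, 0, 0, 0, 0], [4.7, 0.05, 0.1, 0, 0, 0, 0]]}}

```text
clock: 11.55
tcp_pos: [530.5, -90.1, 14.1]
ee_rot: [-0.0, 1.0, -0.022, 0.0]
force: [-0.9, 0.3, -1.3]
width: 0.4
```

Emit:
{"name": "arm_command", "arguments": {"deltas": [[0.2, 0, 0, 0, 0, 0, 0], [0.3, 0, 0, 0, 0, 0, 0], [0.4, 0, 0, 0, 0, 0, 0], [0.4, 0, 0, 0, 0, 0, 0], [0.4, 0, 0, 0, 0, 0, 0]]}}

```text
clock: 12.05
tcp_pos: [534.2, -90.2, 14.2]
ee_rot: [0.0, 1.0, -0.022, 0.0]
force: [-0.1, 0.4, -1.2]
width: 0.3
```

Emit:
{"name": "arm_command", "arguments": {"deltas": [[0.2, 0, 0, 0, 0, 0, 0], [0.3, 0, 0, 0, 0, 0, 0], [0.4, 0, 0, 0, 0, 0, 0], [0.4, 0, 0, 0, 0, 0, 0], [0.4, 0, 0, 0, 0, 0, 0]]}}

```text
clock: 12.55
tcp_pos: [538.4, -90.4, 14.2]
ee_rot: [-0.0, 1.0, -0.022, 0.0]
force: [-0.5, -0.2, 0.0]
width: 0.1
```

Emit:
{"name": "arm_command", "arguments": {"deltas": [[0.1, 0, 0, 0, 0, 0, 0], [0.2, 0, 0, 0, 0, 0, 0], [0.2, 0, 0, 0, 0, 0, 0], [0.2, 0, 0, 0, 0, 0, 0]]}}

```text
clock: 12.95
tcp_pos: [540.4, -90.5, 14.2]
ee_rot: [-0.0, 1.0, -0.022, 0.0]
force: [-0.6, -0.3, 0.4]
width: 0.7
```

Emit:
{"name": "arm_command", "arguments": {"deltas": [[0.1, 0, 0, 0, 0, 0, 0], [0.2, 0, 0, 0, 0, 0, 0], [0.2, 0, 0, 0, 0, 0, 0], [0.2, 0, 0, 0, 0, 0, 0]]}}

```text
clock: 13.35
tcp_pos: [540.5, -90.5, 13.9]
ee_rot: [0.0, 1.0, -0.022, -0.002]
force: [-5.6, 0.3, 4.3]
width: 0.5
```

```bash
python3 -c "
from h import *
go((544,-90.5,14),-2.5)
S=avg('scene',3);T=avg('top',3);np.savez('b.npz',top=T,scene=S)
I=np.hstack([cv2.resize(cv2.convertScaleAbs(np.ascontiguousarray(a[...,::-1]),alpha=1.6),(400,400),interpolation=cv2.INTER_CUBIC) for a in (T[150:240,300:390],S[160:250,250:340])])
cv2.imwrite('pics/c6.png',I)"
```

```text
at [540.5 -90.5  13.9] yaw -2.48 F [-5.6  0.3  4.3] w 0.5 t 13.35
-> (544, -90.5, 14) cm [ 0.35 -0.02 -0.01] deg [0.01 0.18 0.02]
```

View pics/c6.png

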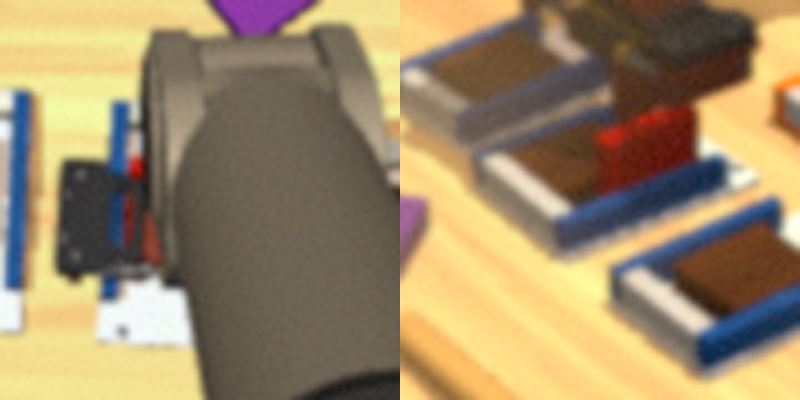

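The panel now meets the stop (bright strip at (490–560, 160–220) in the scene half), and the spacer hasn't moved. I'll add a little push.

Emit:
{"name": "arm_command", "arguments": {"deltas": [[0.1, 0, 0, 0, 0, 0, 0], [0.1, 0, 0, 0, 0, 0, 0], [0.1, 0, 0, 0, 0, 0, 0], [0.1, 0, 0, 0, 0, 0, 0], [0.1, 0, 0, 0, 0, 0, 0], [0.1, 0, 0, 0, 0, 0, 0]]}}

```text
clock: 14.25
tcp_pos: [540.5, -90.5, 13.8]
ee_rot: [0.0, 1.0, -0.022, -0.003]
force: [-7.3, 0.9, 6.4]
width: 0.5
```

Emit:
{"name": "arm_command", "arguments": {"deltas": [[0, 0, 0, 0, 0, 0, 0], [0, 0, 0, 0, 0, 0, 0], [0, 0, 0, 0, 0, 0, 0], [0, 0, 0, 0, 0, 0, 0], [0, 0, 0, 0, 0, 0, 0], [0, 0, 0, 0, 0, 0, 0]]}}

```text
clock: 14.85
tcp_pos: [540.6, -90.5, 13.8]
ee_rot: [0.0, 1.0, -0.022, -0.003]
force: [-6.7, 0.5, 6.2]
width: 0.5
```

```bash
python3 -c "
from h import *
go((544,-90.5,14),-2.5)
B=np.load('b.npz')['scene'];S=avg('scene',3)
go((544,-90.5,14),-2.5)
d=np.abs(S.astype(int)-B).max(2)[165:225,265:330];print('scene change',d.max(),(d>25).sum())
h=cv2.cvtColor(S,cv2.COLOR_RGB2HSV)
# stop face / panel tops: predicted pixels, sample brightness across the seam along jig x at y=-10..15,z=30
a=np.radians(-2.5);M=np.array([[np.cos(a),-np.sin(a)],[np.sin(a),np.cos(a)]])
for y in(-30,-15,0,12):
  print(y,[int(cv2.remap(S.astype(np.float32).mean(2),*[np.float32([[v]]) for v in proj('scene',[[*(M@[x,y]+[560.3,-81.4]),30]])[0]],1)[0,0]) for x in range(40,76,3)])
"
```

```text
at [540.6 -90.5  13.8] yaw -2.48 F [-6.7  0.5  6.2] w 0.5 t 14.85
-> (544, -90.5, 14) cm [ 0.34 -0.02 -0.02] deg [0.01 0.29 0.02]
at [540.6 -90.5  13.8] yaw -2.48 F [-6.8  0.4  6.2] w 0.5 t 15.0
-> (544, -90.5, 14) cm [ 0.34 -0.02 -0.02] deg [0.01 0.29 0.02]
scene change 14 0
-30 [45, 49, 50, 50, 54, 64, 85, 110, 126, 135, 131, 119]
-15 [45, 45, 47, 48, 49, 57, 78, 106, 128, 133, 131, 120]
0 [45, 45, 45, 46, 48, 59, 82, 112, 128, 135, 136, 122]
12 [41, 42, 43, 45, 45, 54, 77, 104, 125, 135, 136, 124]
```

The seam runs straight from panel to stop at x≈60 at every y sampled, so the panel is flush and square. I'll add a little more forward push and ease the downward load for margin, then hand in.

Emit:
{"name": "arm_command", "arguments": {"deltas": [[0.05, 0, -0.03, 0, 0, 0, 0], [0.12, 0, -0.06, 0, 0, 0, 0], [0.12, 0, -0.06, 0, 0, 0, 0], [0.12, 0, -0.06, 0, 0, 0, 0], [0.12, 0, -0.06, 0, 0, 0, 0], [0.12, 0, -0.06, 0, 0, 0, 0]]}}

```text
clock: 15.6
tcp_pos: [540.6, -90.5, 13.8]
ee_rot: [-0.0, 1.0, -0.022, -0.004]
force: [-9.1, 1.4, 4.7]
width: 0.3
```

```bash
python3 -c "
from h import *
S=avg('scene',2);d=np.abs(S.astype(int)-np.load('b.npz')['scene']).max(2)[165:225,265:330];print('change',d.max())
go((544,-90.5,14),-2.5);print(job.sign_off());go((544,-90.5,14),-2.5)"
```

```text
change 14
at [540.6 -90.5  13.8] yaw -2.48 F [-8.7  1.2  5.1] w 0.3 t 15.7
-> (544, -90.5, 14) cm [ 0.34 -0.01 -0.02] deg [0.01 0.42 0.02]
the job is handed in; nothing more can be done
None
the job is handed in; nothing more can be done
```

The spacer is in the middle jig (the wide one), and I handed the job in at about 15.7 s with the arm still pressing that panel against its stop. No verdict was reported.

- **Spacer:** I lowered it into the gap left of the panel. It touched down within 0.1 mm of the expected height, with about 4 N of contact force, and I let it go. The pictures afterwards show it upright and between the walls.
- **Panel:** I pushed it with closed fingers until it stopped at x = 540.5 mm, where 540 was expected. The last seam check in the scene view, shortly before hand-in, showed it flush and square across the jig.
- **Final push:** The wrist read about 9 N forward, with about 5 N of downward load on the panel. I could not measure the force between panel and stop. I estimate it stays above the 2 N needed, after allowing for friction.
- **Everything else:** The area around the jig did not change in the pictures once the panel reached the stop. I did not check the other panels and bystanders separately, but no unexpected contact force showed up.

One check disagreed slightly: before I lowered the spacer, its edges in the scene view were 1–2 px off the position predicted from the arm. I put that down to blurred edges in the colour mask, and it then went in without touching the sides.

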